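# Open the long chopstick box on the prep table

## Robot

A 6-joint arm with a two-finger parallel gripper is mounted at the origin on the work surface. World frame = base frame: x ahead of the robot, y to its left, z up, the work surface at z = 0. Lengths are in m, angles in rad, forces in N, time in s.
With the tool pointing down it reaches from about 0.275 to 0.725 m from the base axis. Payload 5.6 kg.
Tool frame: the origin (TCP) lies at the centre of the arm's flange, where the gripper is bolted on; the fingertips stand 173 mm ahead of it and the grasp point (between the pads) lies 155 mm ahead of it; y points along the fingers, z is the direction in which the jaws open and shut, and the axes are right-handed (so a half turn about y gives the same grasp; the last joint's range is limited). The gripper opens to 85 mm and grips with 20 to 120 N. Pads are 22 mm wide; open, the fingers measure 114 mm over their backs; the gripper's body (76 mm by 85 mm) begins 54 mm behind the grasp point. The pads swing forward as they close: fully open they stand 13 mm farther back than shut.
Start: joints at [-0.953, 0.255, 0.108, 0, -1.424, -0.285], TCP at [0.18, -0.52, 0.405] pointing down, gripper open.
Joint ranges: [-2.95, 2.95], [-1.21, 1.97], [-1.09, 1.5], [-2.87, 1.71], [-2.94, -0.07], [-3.05, 3.05]. Speed limits (rad/s): [2.57, 2.57, 3.14, 3.14, 3.14, 3.14].

## Interface

Orientations are given as a unit quaternion [x, y, z, w].
In Python, from plant import telemetry, optics, workorder gives the robot as it stands.
- The arm moves only by the tool step_arm, never from a script. Its argument "moves" is a list of rows, each an object of numbers: "x", "y", "z": the shift along the tool's x, y, z in cm; "wx", "wy", "wz": the turn, a rotation vector about the tool's x, y, z in rad; "claw": the gripper command: -1 is fully open, 1 is shut, values between are in proportion. A call has exactly 5 rows; each row shifts and turns the commanded pose from where the row before left it, along the tool's axes as they then stand; what a row does not reach is not made up. A row lasts 1/10 s, in which the tool goes at most 50 mm and 8.59 degrees, less where a joint would pass 70% of its speed; a pose out of reach is approached as far as the arm can. A call is refused whole if a number of a shift passes 5 or a number of a turn 0.15, either way. A call with a gripper value outside its range is refused whole. The fingers move at their own pace and stop on an object; "grip_force" is the grip in N (left out, the last holds). Time passes only in rows, so rows that do not move let the fingers close, or fill a call up. It gives the time, the measured TCP pose, the force and the opening at its end, in the units of the state.
- telemetry.observe(): the state, without advancing time (a new reading comes with each control period).
- optics.camera(name): name is "scene" or "side" or "wrist"; returns the picture (384x512x3 uint8, blue, green, red); there is no depth.
- optics.camera_info(name): a dict with "K" (3x3 intrinsics, pixels), "R" (3x3) and "t" (3): a world point X has camera coordinates R X + t. Camera axes: x right, y down, z forward; pixel columns grow to the right and rows downward; lengths in m; the calibration is good to about 2 mm. A picture is of the moment at which its call begins: read the wrist's pose just before it. camera_info takes no time and is no camera call; for the wrist camera it gives the pose at the moment of the call.
- workorder.close_job(): hands the job in, once; it reports no verdict.
Trained networks look in the newest picture that a camera, given by its name, has taken for a name from the list of things; names that differ only in an ending like _2 or _b are one class to them, and where a whole thing is asked for, a point or a joint stands for the part that bears it (a point fixed in the world has none). Each returns a list of dicts, best first, with "score" (0 to 1); they miss things now and then, are a little off and sometimes report something else, mostly with a low value. They report only what shows in the picture. A call takes as long as a camera call.
- optics.look_for(camera, query): "bbox" ([left, top, right, bottom] in pixels, round what is visible of it).
- optics.masks_of(camera, query): "pixels" (384x512 bool, what is visible of it) and "bbox" ([left, top, right, bottom] in pixels, round what is visible of it).
The state is a dict: "time_s": time; "joint_pos": joint angles; "qvel": joint speeds; "effort": joint torques, N m; "eef_pos": TCP position; "ee_rot": TCP orientation; "wrist_force": force on the tool from outside, world axes, zero at the start; "wrist_torque": the same for the moment, N m; "opening": finger opening in m.
Only numpy, scipy, OpenCV 4.12 (cv2) and the standard library are available. Lean on these libraries where they do the work, as an engineer would, in place of code of your own. Each camera call takes 0.05 s, during which the arm holds its last target.

## Task

Open the longer of the two sliding-lid boxes on the steel prep table so the cooks can get at the chopsticks: press the black release tab on its lid down and, keeping it down, slide the lid along its rails towards the robot end of the box until it is fully open, then let go. Leave the shorter box shut.

Things in the scene. Friction and masses are not known exactly. Their poses are not given: they have to be found in the camera images.
- long_box: Long white plastic box, 240 x 110 mm, fixed; lid top 60 mm up, side rails 64.5 mm. Origin: centre of its underside. Its x axis runs along the rails; the lid opens towards its -x end, which faces the robot; the tab is near the +x end. A shorter box, 150 mm long, same make and tab, stands left or right of it.
- long_press (a point): Centre of the flat top of the long box's black tab (50 mm along x by 44), 70 mm above the table, 78 mm along the box's +x from its origin when shut; moves with the tab, has the box's axes. A rib 7 mm thick, 7 mm high along the tab's -x edge is there to push on. The tab goes straight down at most 8 mm on a spring (2 N at first, 6 N at the bottom) and springs back.
- long_lid (a joint): Slide of the long box's lid along the box's -x, m: 0 shut, 0.100 at its open stop; drags 1 to 2 N, stays where left. Lugs on the rails hold the tab's side ears: the lid has 2 mm of play until the tab is 5 mm down, and the ears clear the lugs after 25 mm of slide. Lugs stand beside the tab, to 72 mm above the table, 60 mm apart: shut fingers fit between.
- short_lid (a joint): Slide of the shorter box's lid in m: 0 shut, 0.060 open; its latch leaves 0.002 m of play.

How it is judged:
On the way:
1. the long box's tab is pressed down while its lid is still at the shut end (z of long_press in the frame of long_box below 0.066 m and value of joint long_lid below 0.02 m), for 0.02 s.
At the end, for the whole second after the job is handed in: The long box's lid is open to within 15 mm of its stop and at rest, its tab has sprung back up (within 2 mm), and the short box's lid is shut (within 8 mm) (value of joint long_lid above 0.085 m and velocity of joint long_lid between -0.01 and 0.01 m/s and z of long_press in the frame of long_box above 0.068 m and value of joint short_lid below 0.008 m); the robot touches nothing.
It fails at once if the short box's lid is slid more than 8 mm (value of joint short_lid above 0.008 m).
It also fails if it takes over 29 s, if anything falls off the work surface, if the arm or the gripper's body presses on something with over 40 N, if the wrist force passes 120 N, or if a joint passes its speed limit or range.

## Working session

There is one attempt and no reset: what is moved stays moved. The work goes in short steps, Python scripts to look and compute and a tool call to move; the robot and the scene stay as the last step left them, time stands still between calls to the robot, and variables do not carry over. Pictures are saved under pics/ and viewed, and the job is handed in when it is done.

Besides the shell and the picture viewer there is one more tool, called after ">>>" as name(argument=value, ...) on one line, values as JSON. step_arm: Moves the arm, as the interface text tells. Its arguments: {"type":"object","properties":{"moves":{"type":"array","items":{"type":"object","properties":{"x":{"type":"number"},"y":{"type":"number"},"z":{"type":"number"},"wx":{"type":"number"},"wy":{"type":"number"},"wz":{"type":"number"},"claw":{"type":"number"}}}},"grip_force":{"type":"number"}},"required":["moves"]}

```bash
mkdir -p pics; python3 - <<'E'
from plant import telemetry, optics
import cv2
s=telemetry.observe()
print({k:s[k] for k in ['time_s','eef_pos','ee_rot','opening']})
for c in ['scene','side']:
    cv2.imwrite(f'pics/{c}0.png',optics.camera(c))
    for q in ['long_box','long_press','short_lid']:
        print(c,q,[(round(d['score'],2),d['bbox']) for d in optics.look_for(c,q)])
    i=optics.camera_info(c);print(i['K'],i['R'],i['t'])
E
```

```text
{'time_s': 0.0, 'eef_pos': array([ 0.17969106, -0.51964461,  0.40377798]), 'ee_rot': array([-0.69667836, -0.11695792,  0.11720499,  0.69801368]), 'opening': 0.08579954164717378}
scene long_box [(0.72, [297.0, 167.6, 414.7, 279.8])]
scene long_press [(0.83, [315.6, 215.1, 352.2, 246.2])]
scene short_lid [(0.71, [161.7, 126.7, 223.5, 169.8])]
[[476.34474209   0.         251.49677423]
 [  0.         476.34474209 196.75226648]
 [  0.           0.           1.        ]] [[-4.77527419e-01  8.78616779e-01  3.46500015e-04]
 [ 6.10436175e-01  3.32055097e-01 -7.19101584e-01]
 [-6.31929775e-01 -3.43179207e-01 -6.94904880e-01]] [ 0.29760968 -0.32468896  1.39322042]
side long_box [(0.75, [162.6, 231.6, 307.8, 367.4])]
side long_press [(0.89, [177.6, 238.7, 222.7, 274.3])]
side short_lid [(0.84, [288.5, 128.3, 360.1, 170.9])]
[[446.60870593   0.         257.35177094]
 [  0.         446.60870593 193.35305231]
 [  0.           0.           1.        ]] [[-0.88975346 -0.45637864 -0.00757071]
 [-0.33373379  0.66178196 -0.67131691]
 [ 0.31138486 -0.59477994 -0.74113176]] [0.52818708 0.24619854 0.77534869]
```

View pics/scene0.png

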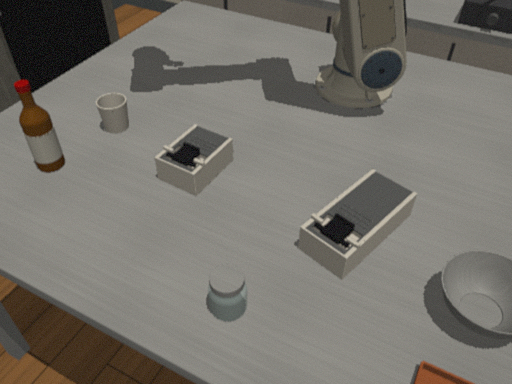

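View pics/side0.png

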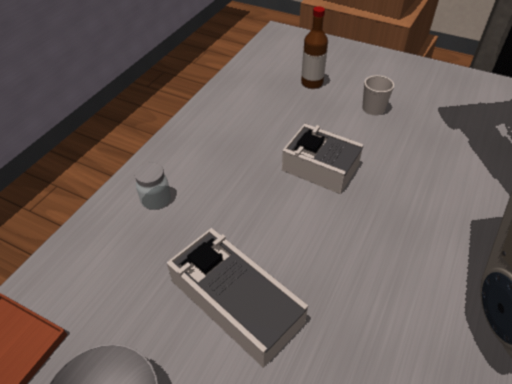

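The scene picture shows the long box at about (357,222) with its tab at (336,229), and the short box at (195,158). In the side picture the long box is at about (237,293) with its tab at (205,256). Next I fit the long box's pose to its silhouettes in both cameras.

```bash
cat > fit.py <<'E'
from plant import telemetry, optics
import cv2, numpy as np
from scipy.optimize import minimize
def proj(i,X):
    c=(i['R']@np.atleast_2d(X).T).T+i['t']; p=c@np.array(i['K']).T; return p[:,:2]/p[:,2:]
def unproj(i,uv,z):
    d=i['R'].T@np.linalg.inv(i['K'])@[*uv,1.]; o=-i['R'].T@i['t']; return o+d*(z-o[2])/d[2]
def place(p,L):
    L=np.atleast_2d(L);c,s=np.cos(p[2]),np.sin(p[2])
    return np.c_[p[0]+c*L[:,0]-s*L[:,1],p[1]+s*L[:,0]+c*L[:,1],L[:,2]]
COR=np.array([[a*.12,b*.055,z] for a in(-1,1) for b in(-1,1) for z in(0,.0645)])
def sil(i,p):
    S=4;m=np.zeros((384,512),np.uint8)
    h=cv2.convexHull(proj(i,place(p,COR)).astype(np.float32))
    big=np.zeros((384*S,512*S),np.uint8);cv2.fillConvexPoly(big,((h+.5)*S).astype(np.int32),255)
    return cv2.resize(big,(512,384),interpolation=cv2.INTER_AREA)/255.
E
python3 - <<'E'
from fit import *
infos={};masks={};im={}
for c in ['scene','side']:
    im[c]=optics.camera(c); infos[c]=optics.camera_info(c)
    r=optics.masks_of(c,'long_box'); print(c,[(d['score'],d['bbox'],d['pixels'].sum()) for d in r])
    m=np.zeros((384,512),np.uint8); 
    pts=np.argwhere(r[0]['pixels'])[:,::-1].astype(np.int32)
    cv2.fillConvexPoly(m,cv2.convexHull(pts),1); masks[c]=m
    t=optics.masks_of(c,'long_press')[0]; uv=np.argwhere(t['pixels'])[:,::-1].mean(0)
    print('tab',t['score'],uv,unproj(infos[c],uv,.07), 'boxc',unproj(infos[c],pts.mean(0),.05))
def cost(p,cs): return sum(np.abs(sil(infos[c],p)-masks[c]).sum() for c in cs)
c0=unproj(infos['side'],np.argwhere(masks['side'])[:,::-1].mean(0),.04)
for cs in (['scene'],['side'],['scene','side']):
    best=None
    for y in np.arange(-1.2,1.3,.3):
        r=minimize(cost,[c0[0],c0[1],y],args=(cs,),method='Nelder-Mead',options=dict(initial_simplex=np.array([c0[0],c0[1],y])+np.array([[0,0,0],[.02,0,0],[0,.02,0],[0,0,.15]]),xatol=1e-4,fatol=.5))
        if best is None or r.fun<best.fun: best=r
    print(cs,best.x.round(4),best.fun, 'press',place(best.x,[.078,0,.07]))
p=best.x
for c in im:
    o=cv2.resize(im[c],None,fx=1.5,fy=1.5)
    q=proj(infos[c],place(p,COR))
    for a in range(8):
        for b in range(a):
            if (abs(COR[a]-COR[b])>1e-6).sum()==1: cv2.line(o,tuple((q[a]*1.5).astype(int)),tuple((q[b]*1.5).astype(int)),(0,0,255),1)
    q=proj(infos[c],place(p,[[.078+a*.025,b*.022,.07] for a,b in((1,1),(1,-1),(-1,-1),(-1,1))]))
    cv2.polylines(o,[(q*1.5).astype(np.int32)],True,(0,255,0),1)
    x,y=(q.mean(0)*1.5).astype(int); x0,y0=max(0,x-150),max(0,y-120)
    cv2.imwrite(f'pics/{c}_fit.png',cv2.resize(o[y0:y0+260,x0:x0+350],None,fx=2,fy=2))
E
```

```text
scene [(0.89, [297.4, 168.6, 413.1, 277.5], np.int64(7101))]
tab 0.71 [336.65753425 229.25068493] [0.61713759 0.17843903 0.07      ] boxc [0.56433675 0.19975916 0.05      ]
side [(0.67, [165.2, 229.8, 308.2, 369.4], np.int64(9807))]
tab 0.8 [204.37823834 257.44948187] [0.6079587  0.18027357 0.07      ] boxc [0.52301857 0.21015104 0.05      ]
['scene'] [ 0.5382  0.1985 -0.2854] 241.23921568627446 press [[0.61301231 0.1765226  0.07      ]]
['side'] [ 0.5359  0.1991 -0.2909] 219.9176470588235 press [[0.61067277 0.17673265 0.07      ]]
['scene', 'side'] [ 0.5366  0.1987 -0.2885] 512.1647058823529 press [[0.61132655 0.1764599  0.07      ]]
```

View pics/scene_fit.png

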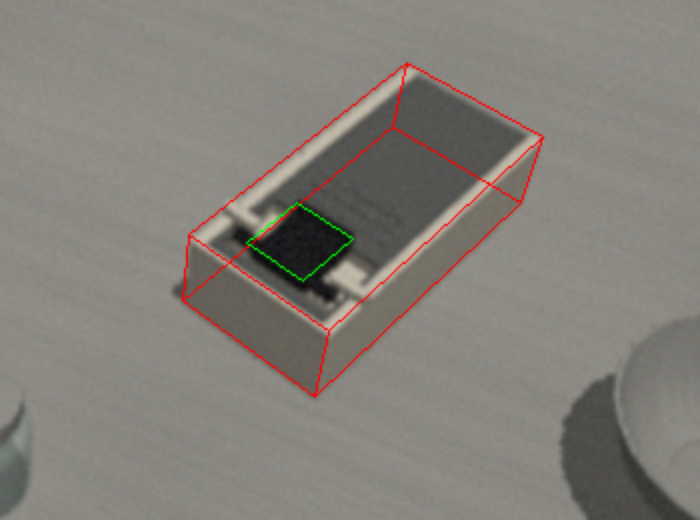

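View pics/side_fit.png

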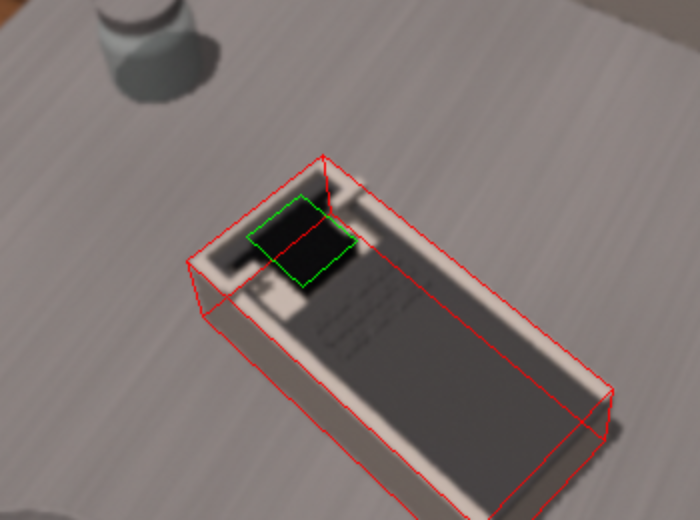

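The projected box and tab outlines agree with both pictures to within a pixel or two. Now I work out the tool axes and how far to go.

```bash
cat > go.py <<'E'
from fit import *
import sys
from scipy.spatial.transform import Rotation as Ro
P=[.5366,.1987,-.2885]
def rel(lx,ly,tipz,flip=0):
    s=telemetry.observe(); R=Ro.from_quat(s['ee_rot']); M=R.as_matrix()
    tip=s['eef_pos']+.173*M[:,1]
    c,sn=np.cos(P[2]),np.sin(P[2]); bx=np.array([c,sn,0]);by=np.array([-sn,c,0])
    d=tip-[P[0],P[1],0]
    print('t',round(s['time_s'],2),'tip local mm',(np.array([d@bx,d@by,tip[2]])*1e3).round(1),'F box',np.round([s['wrist_force']@bx,s['wrist_force']@by,s['wrist_force'][2]],1),'open',round(s['opening'],3),'J',np.round(s['joint_pos'],2))
    for sg in (1,-1):
        y=np.array([0,0,-1.]);z=sg*by;x=np.cross(y,z)
        T=np.c_[x,y,z]; print(' sg',sg,'rotvec tool',(R.inv()*Ro.from_matrix(T)).as_rotvec().round(3))
    tgt=np.array([P[0],P[1],tipz])+lx*bx+ly*by
    print(' shift cm in tool axes now',(M.T@(tgt-tip)*100).round(2)); return M
if __name__=='__main__': print(rel(*map(float,sys.argv[1:4])).round(3))
E
python3 go.py .08 0 .12
```

```text
t 0.7 tip local mm [-137.7 -790.4  231.7] F box [-0.5  0.5 -0. ] open 0.085 J [-0.95  0.26  0.11 -0.   -1.42 -0.28]
 sg 1 rotvec tool [0.    0.621 0.   ]
 sg -1 rotvec tool [ 0.   -2.52 -0.  ]
 shift cm in tool axes now [63.71 11.17 51.59]
[[ 0.945  0.    -0.327]
 [ 0.327 -0.     0.945]
 [ 0.    -1.    -0.   ]]
```

```bash
python3 - <<'E'
from fit import *
for c,uvs in (('scene',[(48,165),(20,85),(195,170)]),('side',[(313,83),(322,150),(319,12)])):
    i=optics.camera_info(c)
    for uv in uvs: print(c,uv,unproj(i,uv,0).round(3),unproj(i,uv,.23).round(3))
E
```

```text
scene (48, 165) [ 0.689 -0.516  0.   ] [ 0.855 -0.253  0.23 ]
scene (20, 85) [ 0.463 -0.859  0.   ] [ 0.7   -0.488  0.23 ]
scene (195, 170) [ 0.537 -0.199  0.   ] [ 0.751 -0.035  0.23 ]
side (313, 83) [ 0.676 -0.513  0.   ] [ 0.563 -0.188  0.23 ]
side (322, 150) [ 0.547 -0.257  0.   ] [ 0.474 -0.011  0.23 ]
side (319, 12) [ 0.824 -0.928  0.   ] [ 0.665 -0.475  0.23 ]
```

>>> step_arm(moves=[{"wy": 0.124, "claw": 1}, {"wy": 0.124, "claw": 1}, {"wy": 0.124, "claw": 1}, {"wy": 0.124, "claw": 1}, {"wy": 0.125, "claw": 1}], grip_force=20)

```text
$.moves[0]: bad value
```

The bottle is at about (0.68,-0.51), well off the planned path. The move was refused, so I'll give every key.

>>> step_arm(moves=[{"x": 0, "y": 0, "z": 0, "wx": 0, "wy": 0.124, "wz": 0, "claw": 1}, {"x": 0, "y": 0, "z": 0, "wx": 0, "wy": 0.124, "wz": 0, "claw": 1}, {"x": 0, "y": 0, "z": 0, "wx": 0, "wy": 0.124, "wz": 0, "claw": 1}, {"x": 0, "y": 0, "z": 0, "wx": 0, "wy": 0.124, "wz": 0, "claw": 1}, {"x": 0, "y": 0, "z": 0, "wx": 0, "wy": 0.125, "wz": 0, "claw": 1}], grip_force=20)

```text
time_s: 1.2
eef_pos: [0.1797, -0.5198, 0.4047]
ee_rot: [0.7, -0.103, 0.103, -0.7]
wrist_force: [0.3, -0.1, 0.4]
opening: 0.0124
```

```bash
python3 go.py .08 0 .12
```

```text
t 1.2 tip local mm [-137.7 -790.3  231.7] F box [0.3 0.  0.4] open 0.012 J [-0.95  0.26  0.11 -0.   -1.42 -0.91]
 sg 1 rotvec tool [ 0.    -0.005  0.   ]
 sg -1 rotvec tool [-0.     3.137  0.   ]
 shift cm in tool axes now [21.39 11.17 79.14]
[[ 0.957  0.     0.289]
 [-0.289 -0.     0.957]
 [ 0.    -1.    -0.   ]]
```

>>> step_arm(moves=[{"x": 1.07, "y": 0, "z": 4, "wx": 0, "wy": 0, "wz": 0, "claw": 1}, {"x": 1.07, "y": 0, "z": 4, "wx": 0, "wy": 0, "wz": 0, "claw": 1}, {"x": 1.07, "y": 0, "z": 4, "wx": 0, "wy": 0, "wz": 0, "claw": 1}, {"x": 1.07, "y": 0, "z": 4, "wx": 0, "wy": 0, "wz": 0, "claw": 1}, {"x": 1.07, "y": 0, "z": 4, "wx": 0, "wy": 0, "wz": 0, "claw": 1}])

```text
time_s: 1.7
eef_pos: [0.2883, -0.3418, 0.4048]
ee_rot: [0.7, -0.101, 0.102, -0.7]
wrist_force: [0.3, -0.4, 0.0]
opening: -0.0001
```

>>> step_arm(moves=[{"x": 1.07, "y": 0, "z": 4, "wx": 0, "wy": 0, "wz": 0, "claw": 1}, {"x": 1.07, "y": 0, "z": 4, "wx": 0, "wy": 0, "wz": 0, "claw": 1}, {"x": 1.07, "y": 0, "z": 4, "wx": 0, "wy": 0, "wz": 0, "claw": 1}, {"x": 1.07, "y": 0, "z": 4, "wx": 0, "wy": 0, "wz": 0, "claw": 1}, {"x": 1.07, "y": 0, "z": 4, "wx": 0, "wy": 0, "wz": 0, "claw": 1}])

```text
time_s: 2.2
eef_pos: [0.3964, -0.1651, 0.4051]
ee_rot: [-0.7, 0.101, -0.102, 0.7]
wrist_force: [0.2, -0.0, -0.0]
opening: -0.0
```

>>> step_arm(moves=[{"x": 1.07, "y": 0, "z": 4, "wx": 0, "wy": 0, "wz": 0, "claw": 1}, {"x": 1.07, "y": 0, "z": 4, "wx": 0, "wy": 0, "wz": 0, "claw": 1}, {"x": 1.07, "y": 0, "z": 4, "wx": 0, "wy": 0, "wz": 0, "claw": 1}, {"x": 1.07, "y": 0, "z": 4, "wx": 0, "wy": 0, "wz": 0, "claw": 1}, {"x": 1.07, "y": 0, "z": 4, "wx": 0, "wy": 0, "wz": 0, "claw": 1}])

```text
time_s: 2.7
eef_pos: [0.5047, 0.0115, 0.4049]
ee_rot: [-0.7, 0.101, -0.102, 0.7]
wrist_force: [0.6, -0.1, 0.5]
opening: -0.0
```

>>> step_arm(moves=[{"x": 1.07, "y": 1, "z": 4, "wx": 0, "wy": 0, "wz": 0, "claw": 1}, {"x": 1.07, "y": 2, "z": 4, "wx": 0, "wy": 0, "wz": 0, "claw": 1}, {"x": 1.07, "y": 2, "z": 4, "wx": 0, "wy": 0, "wz": 0, "claw": 1}, {"x": 1.07, "y": 2, "z": 4, "wx": 0, "wy": 0, "wz": 0, "claw": 1}, {"x": 1.07, "y": 1, "z": 3, "wx": 0, "wy": 0, "wz": 0, "claw": 1}])

```text
time_s: 3.2
eef_pos: [0.6098, 0.1789, 0.3222]
ee_rot: [0.7, -0.102, 0.1, -0.699]
wrist_force: [-0.1, -0.1, -0.6]
opening: 0.0
```

```bash
python3 go.py .08 0 .12; python3 - <<'E'
from plant import optics
import cv2
cv2.imwrite('pics/w1.png',optics.camera('wrist'))
E
```

```text
t 3.2 tip local mm [ 75.4   1.6 149.2] F box [-0.1 -0.2 -0.6] open 0.0 J [ 0.53  0.46  0.19 -0.   -1.31 -2.39]
 sg 1 rotvec tool [ 0.002  0.001 -0.003]
 sg -1 rotvec tool [-4.00e-03 -3.14e+00 -3.00e-03]
 shift cm in tool axes now [ 0.47  2.92 -0.15]
[[ 0.959 -0.003  0.283]
 [-0.283 -0.001  0.959]
 [-0.003 -1.    -0.002]]
```

View pics/w1.png

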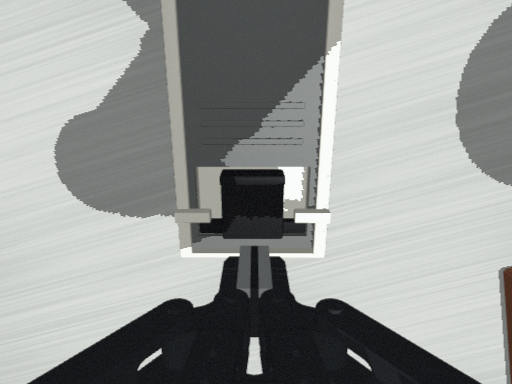

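>>> step_arm(moves=[{"x": 0.4, "y": 1, "z": 0, "wx": 0, "wy": 0, "wz": 0, "claw": 1}, {"x": 0, "y": 1.5, "z": 0, "wx": 0, "wy": 0, "wz": 0, "claw": 1}, {"x": 0, "y": 1, "z": 0, "wx": 0, "wy": 0, "wz": 0, "claw": 1}, {"x": 0, "y": 0, "z": 0, "wx": 0, "wy": 0, "wz": 0, "claw": 1}, {"x": 0, "y": 0, "z": 0, "wx": 0, "wy": 0, "wz": 0, "claw": 1}])

```text
time_s: 3.75
eef_pos: [0.6132, 0.1751, 0.2903]
ee_rot: [0.7, -0.101, 0.102, -0.7]
wrist_force: [0.3, 0.0, 0.4]
opening: -0.0
```

```bash
python3 go.py .08 0 .075; python3 - <<'E'
from plant import optics
import cv2
cv2.imwrite('pics/sc2.png',cv2.resize(optics.camera('scene')[140:300,260:440],None,fx=4,fy=3.5))
cv2.imwrite('pics/sd2.png',cv2.resize(optics.camera('side')[190:370,120:320],None,fx=3.5,fy=3.3))
E
```

```text
t 3.75 tip local mm [ 80.3  -0.8 117.3] F box [0.3 0.1 0.4] open -0.0 J [ 0.52  0.48  0.15  0.   -1.24 -2.38]
 sg 1 rotvec tool [-0.    -0.     0.001]
 sg -1 rotvec tool [-1.000e-03  3.141e+00 -0.000e+00]
 shift cm in tool axes now [-0.03  4.23  0.08]
[[ 0.959  0.001  0.285]
 [-0.285 -0.     0.959]
 [ 0.001 -1.     0.   ]]
```

The wrist view shows the tab centred at column 252 and the fingers at 255, square to the box, with its rib on the robot side (row 178).

View pics/sc2.png

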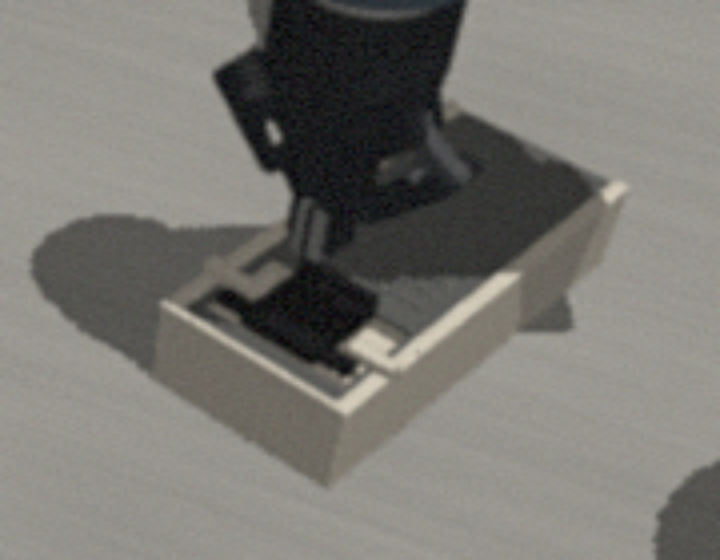

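View pics/sd2.png

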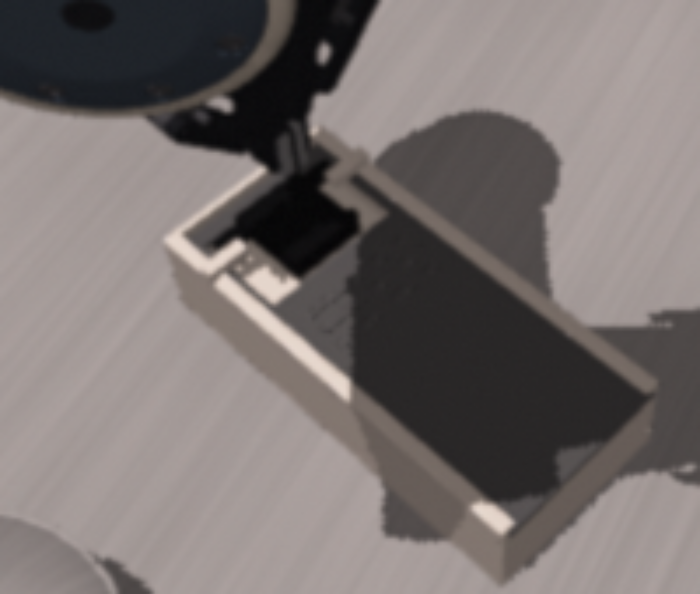

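Both views show the fingertips above the tab, clear of the lugs. I lower them to just above it, then press slowly.

>>> step_arm(moves=[{"x": 0.2, "y": 2, "z": 0.1, "wx": 0, "wy": 0, "wz": 0, "claw": 1}, {"x": 0, "y": 1.5, "z": 0, "wx": 0, "wy": 0, "wz": 0, "claw": 1}, {"x": 0, "y": 0.5, "z": 0, "wx": 0, "wy": 0, "wz": 0, "claw": 1}, {"x": 0, "y": 0, "z": 0, "wx": 0, "wy": 0, "wz": 0, "claw": 1}, {"x": 0, "y": 0, "z": 0, "wx": 0, "wy": 0, "wz": 0, "claw": 1}])

```text
time_s: 4.35
eef_pos: [0.6158, 0.1761, 0.2509]
ee_rot: [-0.7, 0.101, -0.102, 0.7]
wrist_force: [0.7, 1.0, 0.8]
opening: -0.0001
```

```bash
python3 go.py .08 0 .063
```

```text
t 4.35 tip local mm [82.6  1.  77.9] F box [0.4 1.1 0.8] open -0.0 J [ 0.52  0.51  0.09  0.   -1.15 -2.38]
 sg 1 rotvec tool [-0.001  0.001  0.002]
 sg -1 rotvec tool [ 2.000e-03 -3.141e+00  1.000e-03]
 shift cm in tool axes now [-0.26  1.49 -0.1 ]
[[ 0.959  0.002  0.284]
 [-0.284  0.     0.959]
 [ 0.002 -1.     0.001]]
```

>>> step_arm(moves=[{"x": 0, "y": 0.5, "z": 0, "wx": 0, "wy": 0, "wz": 0, "claw": 1}, {"x": 0, "y": 0.3, "z": 0, "wx": 0, "wy": 0, "wz": 0, "claw": 1}, {"x": 0, "y": 0.3, "z": 0, "wx": 0, "wy": 0, "wz": 0, "claw": 1}, {"x": 0, "y": 0, "z": 0, "wx": 0, "wy": 0, "wz": 0, "claw": 1}, {"x": 0, "y": 0, "z": 0, "wx": 0, "wy": 0, "wz": 0, "claw": 1}])

```text
time_s: 4.85
eef_pos: [0.6157, 0.1762, 0.2393]
ee_rot: [-0.7, 0.101, -0.102, 0.7]
wrist_force: [-0.3, 1.4, 3.4]
opening: 0.0002
```

```bash
python3 go.py .08 0 .063
```

```text
t 4.85 tip local mm [82.4  1.1 66.3] F box [-0.7  1.3  3.4] open 0.0 J [ 0.52  0.52  0.08  0.   -1.13 -2.38]
 sg 1 rotvec tool [-0.001  0.001  0.001]
 sg -1 rotvec tool [ 2.000e-03 -3.141e+00  1.000e-03]
 shift cm in tool axes now [-0.24  0.33 -0.11]
[[ 0.959  0.001  0.284]
 [-0.284  0.     0.959]
 [ 0.001 -1.     0.001]]
```

The force of 3.4 N at a tip height of 66.3 mm fits the spring, so this is the tab. I press about 3.5 mm further.

>>> step_arm(moves=[{"x": 0, "y": 0.2, "z": 0, "wx": 0, "wy": 0, "wz": 0, "claw": 1}, {"x": 0, "y": 0.15, "z": 0, "wx": 0, "wy": 0, "wz": 0, "claw": 1}, {"x": 0, "y": 0, "z": 0, "wx": 0, "wy": 0, "wz": 0, "claw": 1}, {"x": 0, "y": 0, "z": 0, "wx": 0, "wy": 0, "wz": 0, "claw": 1}, {"x": 0, "y": 0, "z": 0, "wx": 0, "wy": 0, "wz": 0, "claw": 1}])

```text
time_s: 5.35
eef_pos: [0.6157, 0.1762, 0.2357]
ee_rot: [-0.7, 0.101, -0.102, 0.7]
wrist_force: [-0.8, 0.5, 4.5]
opening: 0.0001
```

```bash
python3 go.py .08 0 .063
```

```text
t 5.35 tip local mm [82.4  1.1 62.7] F box [-0.9  0.2  4.5] open 0.0 J [ 0.52  0.52  0.07  0.   -1.12 -2.38]
 sg 1 rotvec tool [-0.001  0.     0.001]
 sg -1 rotvec tool [ 2.000e-03 -3.141e+00  1.000e-03]
 shift cm in tool axes now [-0.24 -0.03 -0.11]
[[ 0.959  0.001  0.284]
 [-0.284  0.     0.959]
 [ 0.001 -1.     0.001]]
```

The tab is about 7.3 mm down. I start sliding slowly towards the robot end.

>>> step_arm(moves=[{"x": -0.5, "y": 0, "z": 0, "wx": 0, "wy": 0, "wz": 0, "claw": 1}, {"x": -0.5, "y": 0, "z": 0, "wx": 0, "wy": 0, "wz": 0, "claw": 1}, {"x": -0.5, "y": 0, "z": -0.1, "wx": 0, "wy": 0, "wz": 0, "claw": 1}, {"x": -0.5, "y": 0, "z": 0, "wx": 0, "wy": 0, "wz": 0, "claw": 1}, {"x": 0, "y": 0, "z": 0, "wx": 0, "wy": 0, "wz": 0, "claw": 1}])

```text
time_s: 5.85
eef_pos: [0.5962, 0.1815, 0.2362]
ee_rot: [-0.699, 0.1, -0.102, 0.701]
wrist_force: [0.0, 2.2, 4.9]
opening: 0.0002
```

```bash
python3 go.py -.022 0 .063
```

```text
t 5.85 tip local mm [62.5  0.9 63.2] F box [-0.6  2.1  4.9] open 0.0 J [ 0.55  0.49  0.02 -0.   -1.1  -2.4 ]
 sg 1 rotvec tool [-0.003  0.001  0.002]
 sg -1 rotvec tool [ 3.000e-03 -3.141e+00  4.000e-03]
 shift cm in tool axes now [-8.45 -0.   -0.08]
[[ 0.959  0.003  0.284]
 [-0.284  0.002  0.959]
 [ 0.002 -1.     0.003]]
```

>>> step_arm(moves=[{"x": -0.5, "y": 0, "z": -0.1, "wx": 0, "wy": 0, "wz": 0, "claw": 1}, {"x": -0.5, "y": 0, "z": 0, "wx": 0, "wy": 0, "wz": 0, "claw": 1}, {"x": -0.5, "y": 0, "z": 0, "wx": 0, "wy": 0, "wz": 0, "claw": 1}, {"x": -0.5, "y": 0, "z": 0, "wx": 0, "wy": 0, "wz": 0, "claw": 1}, {"x": 0, "y": 0, "z": 0, "wx": 0, "wy": 0, "wz": 0, "claw": 1}])

```text
time_s: 6.35
eef_pos: [0.5768, 0.1864, 0.2362]
ee_rot: [-0.699, 0.1, -0.102, 0.701]
wrist_force: [0.2, 3.1, 5.7]
opening: -0.0002
```

```bash
python3 go.py -.029 0 .063;python3 - <<'E'
from plant import optics
import cv2
cv2.imwrite('pics/sd3.png',cv2.resize(optics.camera('side')[190:370,120:320],None,fx=3.5,fy=3.3))
E
```

```text
t 6.35 tip local mm [42.5  0.1 63.2] F box [-0.7  3.   5.7] open -0.0 J [ 0.57  0.46 -0.03 -0.   -1.08 -2.43]
 sg 1 rotvec tool [-0.003  0.001  0.002]
 sg -1 rotvec tool [ 0.004 -3.141  0.005]
 shift cm in tool axes now [-7.15 -0.   -0.  ]
[[ 0.959  0.003  0.284]
 [-0.284  0.002  0.959]
 [ 0.002 -1.     0.003]]
```

View pics/sd3.png

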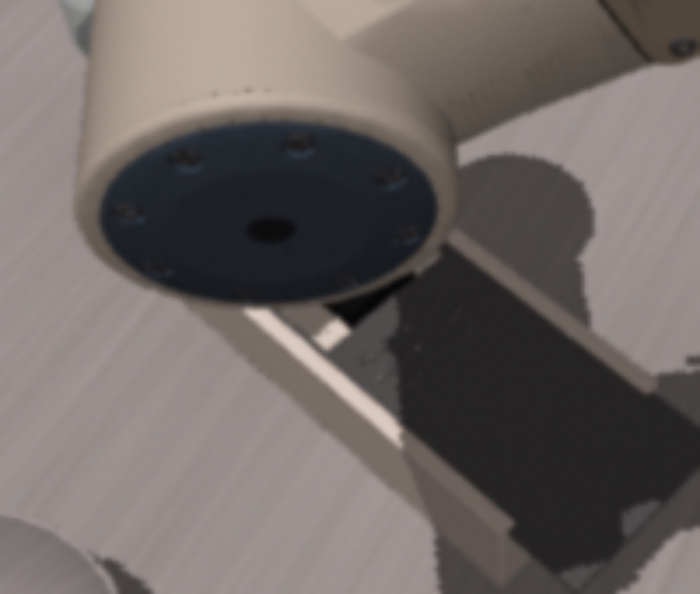

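The side view shows the lid sliding with the tab and sticking out past the robot end at (620,560). I carry on to the stop.

>>> step_arm(moves=[{"x": -0.9, "y": 0, "z": 0, "wx": 0, "wy": 0, "wz": 0, "claw": 1}, {"x": -0.9, "y": 0, "z": 0, "wx": 0, "wy": 0, "wz": 0, "claw": 1}, {"x": -0.9, "y": 0, "z": 0, "wx": 0, "wy": 0, "wz": 0, "claw": 1}, {"x": -0.9, "y": 0, "z": 0, "wx": 0, "wy": 0, "wz": 0, "claw": 1}, {"x": -0.9, "y": 0, "z": 0, "wx": 0, "wy": 0, "wz": 0, "claw": 1}])

```text
time_s: 6.9
eef_pos: [0.5341, 0.1989, 0.2362]
ee_rot: [-0.699, 0.1, -0.103, 0.701]
wrist_force: [2.4, 1.9, 4.5]
opening: -0.0
```

>>> step_arm(moves=[{"x": -0.8, "y": 0, "z": 0, "wx": 0, "wy": 0, "wz": 0, "claw": 1}, {"x": -0.6, "y": 0, "z": 0, "wx": 0, "wy": 0, "wz": 0, "claw": 1}, {"x": -0.5, "y": 0, "z": 0, "wx": 0, "wy": 0, "wz": 0, "claw": 1}, {"x": -0.2, "y": 0, "z": 0, "wx": 0, "wy": 0, "wz": 0, "claw": 1}, {"x": 0, "y": 0, "z": 0, "wx": 0, "wy": 0, "wz": 0, "claw": 1}])

```text
time_s: 7.4
eef_pos: [0.5141, 0.2045, 0.2363]
ee_rot: [-0.699, 0.1, -0.103, 0.7]
wrist_force: [2.6, -0.6, 5.3]
opening: 0.0001
```

```bash
python3 go.py -.029 0 .063
```

```text
t 7.4 tip local mm [-22.6  -0.5  63.3] F box [2.7 0.2 5.3] open 0.0 J [ 0.66  0.37 -0.18  0.   -1.02 -2.52]
 sg 1 rotvec tool [-0.002  0.001  0.003]
 sg -1 rotvec tool [ 5.00e-03 -3.14e+00  3.00e-03]
 shift cm in tool axes now [-0.64  0.03  0.05]
[[ 0.959  0.004  0.283]
 [-0.283  0.001  0.959]
 [ 0.003 -1.     0.002]]
```

>>> step_arm(moves=[{"x": -0.2, "y": 0, "z": 0, "wx": 0, "wy": 0, "wz": 0, "claw": 1}, {"x": -0.2, "y": 0, "z": 0, "wx": 0, "wy": 0, "wz": 0, "claw": 1}, {"x": -0.1, "y": 0, "z": 0, "wx": 0, "wy": 0, "wz": 0, "claw": 1}, {"x": 0, "y": 0, "z": 0, "wx": 0, "wy": 0, "wz": 0, "claw": 1}, {"x": 0, "y": 0, "z": 0, "wx": 0, "wy": 0, "wz": 0, "claw": 1}])

```text
time_s: 7.9
eef_pos: [0.5096, 0.2057, 0.2362]
ee_rot: [-0.699, 0.1, -0.103, 0.7]
wrist_force: [2.4, 0.7, 4.8]
opening: -0.0003
```

```bash
python3 go.py -.029 0 .063
```

```text
t 7.9 tip local mm [-27.2  -0.6  63.2] F box [2.1 1.4 4.8] open -0.0 J [ 0.67  0.36 -0.19  0.   -1.02 -2.53]
 sg 1 rotvec tool [-0.002  0.001  0.004]
 sg -1 rotvec tool [ 6.000e-03 -3.141e+00  3.000e-03]
 shift cm in tool axes now [-0.18  0.02  0.06]
[[ 0.959  0.004  0.284]
 [-0.284  0.001  0.959]
 [ 0.004 -1.     0.002]]
```

The lid should be about 97 mm open. I feel for the stop gently.

>>> step_arm(moves=[{"x": -0.1, "y": 0, "z": 0, "wx": 0, "wy": 0, "wz": 0, "claw": 1}, {"x": -0.1, "y": 0, "z": 0, "wx": 0, "wy": 0, "wz": 0, "claw": 1}, {"x": -0.1, "y": 0, "z": 0, "wx": 0, "wy": 0, "wz": 0, "claw": 1}, {"x": 0, "y": 0, "z": 0, "wx": 0, "wy": 0, "wz": 0, "claw": 1}, {"x": 0, "y": 0, "z": 0, "wx": 0, "wy": 0, "wz": 0, "claw": 1}])

```text
time_s: 8.4
eef_pos: [0.5076, 0.2064, 0.2367]
ee_rot: [-0.699, 0.099, -0.103, 0.7]
wrist_force: [6.5, -3.0, 5.4]
opening: -0.0003
```

```bash
python3 go.py -.029 0 .063
```

```text
t 8.4 tip local mm [-29.   -0.6  63.7] F box [ 7.1 -1.   5.4] open -0.0 J [ 0.67  0.36 -0.19  0.   -1.01 -2.53]
 sg 1 rotvec tool [-0.002  0.001  0.006]
 sg -1 rotvec tool [ 9.00e-03 -3.14e+00  3.00e-03]
 shift cm in tool axes now [0.   0.07 0.06]
[[ 0.959  0.006  0.283]
 [-0.283  0.     0.959]
 [ 0.006 -1.     0.002]]
```

The force along x rose to 7 N at exactly the predicted stop. I ease off and lift.

>>> step_arm(moves=[{"x": 0.2, "y": 0, "z": 0, "wx": 0, "wy": 0, "wz": 0, "claw": 1}, {"x": 0, "y": -0.5, "z": 0, "wx": 0, "wy": 0, "wz": 0, "claw": 1}, {"x": 0, "y": -1, "z": 0, "wx": 0, "wy": 0, "wz": 0, "claw": 1}, {"x": 0, "y": -2, "z": 0, "wx": 0, "wy": 0, "wz": 0, "claw": 1}, {"x": 0, "y": -3, "z": 0, "wx": 0, "wy": 0, "wz": 0, "claw": 1}])

```text
time_s: 8.9
eef_pos: [0.5062, 0.2053, 0.2985]
ee_rot: [0.701, -0.104, 0.1, -0.698]
wrist_force: [1.7, 0.7, 0.9]
opening: -0.0001
```

>>> step_arm(moves=[{"x": 0, "y": -4, "z": 0, "wx": 0, "wy": 0, "wz": 0, "claw": 1}, {"x": 0, "y": -4, "z": 0, "wx": 0, "wy": 0, "wz": 0, "claw": 1}, {"x": 0, "y": -3, "z": -2, "wx": 0, "wy": 0, "wz": 0, "claw": 1}, {"x": 0, "y": 0, "z": -4, "wx": 0, "wy": 0, "wz": 0, "claw": 1}, {"x": 0, "y": 0, "z": -4, "wx": 0, "wy": 0, "wz": 0, "claw": 1}])

```text
time_s: 9.4
eef_pos: [0.4781, 0.1093, 0.4102]
ee_rot: [0.7, -0.102, 0.101, -0.7]
wrist_force: [1.4, -0.5, -0.1]
opening: 0.0001
```

>>> step_arm(moves=[{"x": 0, "y": 0, "z": -4, "wx": 0, "wy": 0, "wz": 0, "claw": 1}, {"x": 0, "y": 0, "z": -4, "wx": 0, "wy": 0, "wz": 0, "claw": 1}, {"x": 0, "y": 0, "z": -4, "wx": 0, "wy": 0, "wz": 0, "claw": 1}, {"x": 0, "y": 0, "z": 0, "wx": 0, "wy": 0, "wz": 0, "claw": 1}, {"x": 0, "y": 0, "z": 0, "wx": 0, "wy": 0, "wz": 0, "claw": 1}])

```text
time_s: 9.9
eef_pos: [0.4442, -0.0056, 0.4098]
ee_rot: [0.7, -0.103, 0.102, -0.7]
wrist_force: [0.9, 0.8, 0.7]
opening: 0.0005
```

```bash
python3 - <<'E'
from fit import *
P=[.5366,.1987,-.2885]
for c in ['scene','side']:
    im=optics.camera(c); i=optics.camera_info(c)
    cv2.imwrite(f'pics/{c}_end.png',im)
    for d in optics.masks_of(c,'long_press')[:2]:
        uv=np.argwhere(d['pixels'])[:,::-1].mean(0);print(c,d['score'],uv,'expected if open',proj(i,place(P,[-.022,0,.07])))
print(telemetry.observe()['wrist_force'],telemetry.observe()['time_s'])
E
```

```text
scene 0.89 [366.96536145 203.09186747] expected if open [[367.78378543 200.62801263]]
side 0.8 [242.61519903 289.96501809] expected if open [[242.95990275 288.76063826]]
[-0.60044212  0.15537978 -0.61476463] 10.1
```

View pics/scene_end.png

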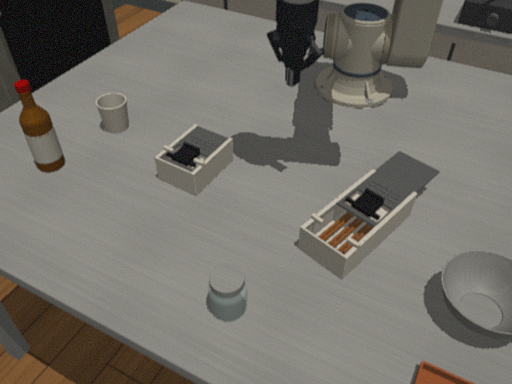

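View pics/side_end.png

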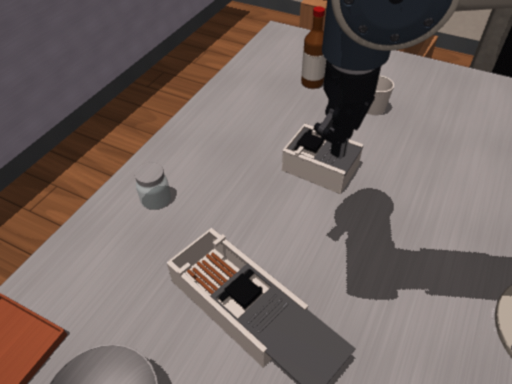

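Both pictures show the long lid open with the chopsticks visible. The tab is at (367,203) in the scene and (243,290) from the side, where a fully open lid would put it. The short box at (195,158) is still shut.

```bash
python3 -c "
from plant import workorder; print(workorder.close_job())"
```

```text
the job is handed in; nothing more can be done
None
```

The long box is open and the job is handed in, at 10.1 s on the robot's clock. With shut fingers I pressed its tab about 7 mm down and slid the lid to its stop. The force along the rails rose to 7 N exactly where the stop was expected. I then eased off 2 mm, lifted and moved away.

**Last checks:**
- **Lid:** both cameras show it open with the chopsticks visible. The tab is within about 3 pixels of where a fully open lid would put it; the scene camera is about 2.5 pixels low and the side camera about 1.
- **Tab:** I did not measure its height after release. That it sprung back up is judged only from the pictures.
- **Short box:** it looks shut in the scene picture, and the robot never touched it.
- **Robot:** it is clear of everything, with wrist force below 1 N.

One move call was refused early on for missing keys. It moved nothing and took no time.

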